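# Prove the emergency stop of the welding positioner

### The arm

A 7-joint arm with a two-finger parallel gripper is mounted at the origin on a cart in front of the work surface, level with it; the furniture and walls round the work are solid. World frame = base frame: x ahead of the robot, y to its left, z up, the work surface at z = 0. Lengths are in mm, angles in rad, forces in N, time in s.
With the tool pointing down it reaches from about 425 to 875 mm from the base axis. Payload 4.7 kg.
Tool frame: the origin (TCP) lies midway between the tips of the shut fingers; the grasp point (between the pads) lies 19 mm behind it (grasp_offset is the distance from the TCP to the grasp point, in mm); z points along the fingers, y is the line along which they close (so a half turn about z gives the same grasp; the last joint's range is limited). The gripper opens to 87 mm and grips with 3 to 60 N. Pads are 19 mm wide; open, the fingers measure 117 mm over their backs; the gripper's body (75 mm by 190 mm) begins 51 mm behind the grasp point.
Start: joints at [1.198, 0.321, -0.07, 1.45, 0.023, 1.371, -0.057], TCP at [245.179, -602.007, 222.587] pointing down, gripper open.
Joint ranges: [-2.86, 2.86], [-0.3, 2.09], [-1.38, 1.24], [0.06, 2.45], [-1.56, 4.7], [0.09, 2.05], [-2.69, 2.69]. Speed limits (rad/s): [2.57, 2.57, 3.14, 3.14, 3.14, 3.14, 3.14].

### API

Orientations are given as a unit quaternion [w, x, y, z].
In Python, from plant import get_obs, get_image, calibration, sign_off, recognise, tip_of, grasp_offset gives the robot as it stands.
- The arm moves only by the shell command python3 -m inch 'ROWS' [FORCE]. ROWS is JSON, a list of rows, each an object with "xyz": the shift along the tool's x, y, z in cm, a list of three; "turn": the turn about the tool's z in degrees; "hand": the closure, from 0 (fully open) to 1 (shut). A call has 1 to 10 rows; each row is the pose to reach, as a shift and turn from the pose commanded when the call began, along the tool's axes at that moment; what a row does not reach only later rows make up. A row lasts 1/12 s, in which the tool goes at most 41.7 mm and 7.16 degrees, less where a joint would pass 70% of its speed; a pose out of reach is approached as far as the arm can. A call with a gripper value outside its range is refused whole. The fingers move at their own pace and stop on an object; FORCE is the grip in N (left out, the last holds). Time passes only in rows, so rows that repeat a pose let the fingers close. It gives the time, the measured TCP pose, the force, the opening and the grip force at its end, in the units of the state.
- get_obs(): the state, without advancing time (a new reading comes with each control period).
- get_image(name): name is "scene" or "top" or "wrist"; returns (picture, depth): 420x560x3 uint8, red, green, blue; 420x560 float32, mm along the optical axis (not along the pixel's ray), 0 where there is no reading.
- calibration(name): a dict with "K" (3x3 intrinsics, pixels), "R" (3x3) and "t" (3): a world point X has camera coordinates R X + t; the wrist camera has in their place "T_tool_cam" (4x4, takes a point from camera to tool coordinates, whose origin is the TCP and whose axes are the flange's). Camera axes: x right, y down, z forward; pixel columns grow to the right and rows downward; lengths in mm; the calibration is good to about 2 mm. A picture is of the moment at which its call begins: read the wrist's pose just before it. calibration takes no time and is no camera call.
- sign_off(): hands the job in; it is judged then, once.
Trained networks look in the newest picture that a camera, given by its name, has taken for a name from the list of things; names that differ only in an ending like _2 or _b are one class to them, and where a whole thing is asked for, a point or a joint stands for the part that bears it (a point fixed in the world has none). Each returns a list of dicts, best first, with "score" (0 to 1); they miss things now and then, are a little off and sometimes report something else, mostly with a low value. They report only what shows in the picture. A call takes as long as a camera call.
- recognise(camera, label): "at" ([x, y, z] in mm, in the coordinates of the camera as it stood for that picture, good to about 4 mm: the middle of the surface that is visible of it).
- tip_of(camera, label): "at" ([x, y, z] in mm, in the coordinates of the camera as it stood for that picture, good to about 4 mm: a listed point, or the origin of a listed thing).
The state is a dict: "clock": time; "joint_pos": joint angles; "dq": joint speeds; "tau": joint torques, N m; "ee_pos": TCP position; "eef_rot": TCP orientation; "ft_force": force on the tool from outside, world axes, zero at the start; "moment": the same for the moment, N m; "finger_gap": opening from 0.0 (shut) to 1.0 (fully open); "grip_force": force on a finger pad.
Only numpy, scipy, OpenCV 4.12 (cv2) and the standard library are available. Lean on these libraries where they do the work, as an engineer would, in place of code of your own. Each camera call takes 0.05 s, during which the arm holds its last target. There are 200 camera calls.

### The job

Do the start-of-shift check of the emergency stop on the blue bench positioner, using the fingertips only: press the red mushroom button in until it latches and take the hand off it so that it stays in by itself, then push one of its lobes round clockwise until it unlatches and pops up again, and then press the blue reset button all the way in and let it go. Push, do not grip or hit hard: nothing is to be pinched, lifted or moved from its place, and the green start button must not be pressed.

Things in the scene. Friction and masses are not known exactly. Their poses are not given: they have to be found in the camera images.
- positioner: Bench welding positioner, fixed: blue casing, 335 (x) x 330 (y) mm. Origin: centre of its underside, on the bench; front = own -x. Control panel: flat top at the front, 85 mm above the bench; red stop at own (-85, +75) mm, blue and green buttons at (-85, -40) and (-85, -105), either at either place. Behind it a round slotted faceplate, 176 mm across, centre at own x +66, top 143 mm above the bench.
- estop: Red mushroom stop on a yellow disc, vertical axis. Origin: on its axis, at panel height when up; sinks and turns with it. Head: 52 mm disc with three equal lobes 120 degrees apart, 19 mm wide with straight sides and round ends, that reach 43 mm from the axis; upper edges well rounded. Top 46 mm, underside 23 mm above the panel when up; between it and the panel only the round black neck and collar, 41 mm across.
- estop_top (a point): Centre of the flat top of the red mushroom head (moves with it).
- estop_lobe1 (a point): Tip of lobe 1 of the red head, half-way up the head, 43 mm from the axis. At rest it points to 200 degrees anticlockwise (from above) from the machine's own +x: nearly to its front.
- estop_lobe2 (a point): Tip of lobe 2, likewise; at rest at 320 degrees.
- estop_lobe3 (a point): Tip of lobe 3, likewise; at rest at 80 degrees.
- estop_press (a joint): How far the red head is pressed in, m: 0 up, 0.0085 hard stop. A spring pushes back, 3 N at the top rising to 7 N at the stop. Pressed past about 0.0065 it latches, and when let go it rises only to about 0.0063 and stays.
- estop_twist (a joint): How far the red head is twisted clockwise seen from above, rad: 0 at rest (it does not turn anticlockwise), 0.7 hard stop. A spring turns it back, 0.015 N m at rest rising to 0.065 N m. Beyond about 0.35 rad the latch lets go and the head jumps up 6 mm, provided that nothing holds it down.
- reset_button (a joint): How far the blue reset button is pressed, m: 0 up, 0.006 fully in; springs back when let go. 1.5 N at the top, 5 N fully in.
- reset_button_top (a point): Centre of the top of the blue reset button: 28 mm across, 22 mm above the panel, stands 10 mm out of its 44 mm round metal bezel.
- start_button (a joint): How far the green start button is pressed, m: like the blue one. Not to be pressed.
- start_button_top (a point): Centre of the top of the green start button, same size as the blue one, 65 mm from it.
- bush_center (a point): Centre of the loose steel bush (35 mm diameter, 36 mm high) that stands in the middle of the faceplate, ready for welding. Leave it alone.
- marker_center (a point): Centre of the loose felt marker, black with blue ends, 134 mm long, 12 mm thick, lying on the bench in front of the positioner. Leave it alone.
- gas_cup_center (a point): Centre of the loose terracotta-coloured gas cup, 21 mm diameter, 44 mm high, standing on the bench beside the positioner's left flank. Leave it alone.
- steel_block_center (a point): Centre of the loose dark steel block, 66 x 33 x 50 mm high, standing on the bench beside the positioner's right flank. Leave it alone.

How it is judged:
By the outcome, as a careful person would: the job done as asked, in the order asked, and still so for the second after the job is handed in, with the robot touching nothing.
It also fails if it takes over 54 s, if anything falls off the work surface, if the arm or the gripper's body presses on something with over 40 N, if the wrist force passes 120 N, or if a joint passes its speed limit or range.

## Working session

There is one attempt and no reset: what is moved stays moved. The work goes in short steps, Python scripts to look and compute and a shell command to move; the robot and the scene stay as the last step left them, time stands still between calls to the robot, and variables do not carry over. Pictures are saved under pics/ and viewed, at most 10 in all, crops included, and the job is handed in when it is done.

```bash
mkdir -p pics
cat > h.py <<'E'
import numpy as np, cv2
from plant import *
from scipy.spatial.transform import Rotation as Ro
def rot(o): q=o["eef_rot"]; return Ro.from_quat([q[1],q[2],q[3],q[0]]).as_matrix()
def toW(name,p,o=None):
    c=calibration(name); p=np.array(p,float)
    if name=="wrist":
        T=np.array(c["T_tool_cam"]); return rot(o)@(T[:3,:3]@p+T[:3,3])+np.array(o["ee_pos"])
    return np.array(c["R"]).T@(p-np.array(c["t"]))
def save(n,im): cv2.imwrite(f"pics/{n}.png",im[:,:,::-1])
E
python3 - <<'E'
from h import *
np.set_printoptions(precision=1,suppress=True)
o=get_obs(); print(o); print(rot(o))
ims=[]
for c in ["top","scene"]:
    im,d=get_image(c); save(c,im)
    for l in ["estop_top","estop_lobe1","estop_lobe2","estop_lobe3","reset_button_top","start_button_top","positioner","bush_center"]:
        print(c,l,[(round(r["score"],2),toW(c,r["at"])) for r in tip_of(c,l)[:2]])
E
```

```text
{'clock': 0.0, 'joint_pos': array([ 1.2,  0.3, -0.1,  1.5,  0. ,  1.4, -0.1]), 'dq': array([-0.,  0., -0.,  0., -0., -0.,  0.]), 'tau': array([ -0. , -49.1,  -0.4, -31.3,  -0.1,   0. ,   0. ]), 'ee_pos': array([ 244.9, -601.4,  221.4]), 'eef_rot': array([-0. ,  1. ,  0.2, -0. ]), 'ft_force': array([ 0.4, -0.6, -1.4]), 'moment': array([ 0.,  0., -0.]), 'grip_force': 0.0, 'finger_gap': 0.9997928927362928}
[[ 0.9  0.4 -0. ]
 [ 0.4 -0.9  0. ]
 [-0.  -0.  -1. ]]
top estop_top [(0.63, array([499.2, -13.1, 132.8]))]
top estop_lobe1 [(0.77, array([505.8,  29.3, 119.3])), (0.75, array([461. , -29.3, 120.4]))]
top estop_lobe2 [(0.77, array([505.8,  29.3, 119.3])), (0.75, array([461. , -29.3, 120.4]))]
top estop_lobe3 [(0.77, array([505.8,  29.3, 119.3])), (0.75, array([461. , -29.3, 120.4]))]
top reset_button_top [(0.7, array([ 525.8, -192.4,  107.1])), (0.6, array([386.7, -85.1,   9.3]))]
top start_button_top [(0.48, array([ 514.7, -128.7,  108.5])), (0.36, array([596.4, -77.7,  -3. ]))]
top positioner [(0.77, array([595.3, -77.6,  -4. ]))]
top bush_center [(0.77, array([659.8, -68.5, 158.7])), (0.32, array([503.1, -11.7,  86. ]))]
scene estop_top [(0.6, array([501.6, -14. , 134. ]))]
scene estop_lobe1 [(0.78, array([506.7,  27.7, 119.5])), (0.69, array([465. , -30.6, 120.6]))]
scene estop_lobe2 [(0.78, array([506.7,  27.7, 119.5])), (0.69, array([465. , -30.6, 120.6]))]
scene estop_lobe3 [(0.78, array([506.7,  27.7, 119.5])), (0.69, array([465. , -30.6, 120.6]))]
scene reset_button_top [(0.65, array([ 523.3, -191.8,  109.5])), (0.35, array([505.6,  31.4, 118.7]))]
scene start_button_top [(0.41, array([ 511. , -127.5,  108.2]))]
scene positioner [(0.79, array([597.1, -79.3,  -0.2]))]
scene bush_center [(0.69, array([659.2, -74.1, 159.9])), (0.21, array([529.8, 151.2,  22.5]))]
```

View pics/top.png

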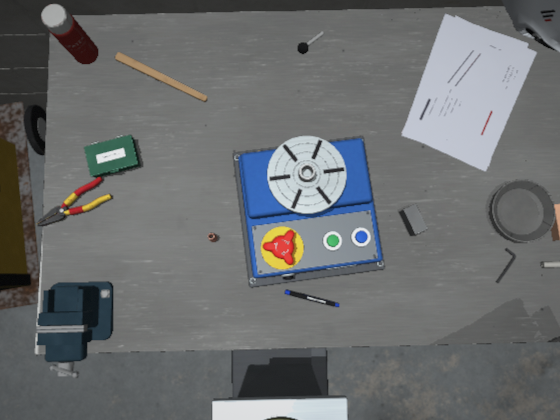

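View pics/scene.png

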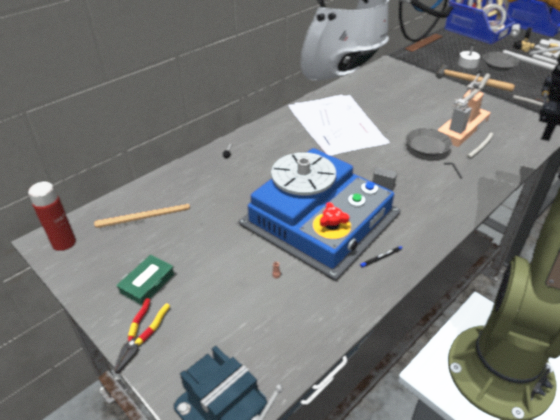

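The top view shows the red stop at about (281,247), green at (333,240), blue at (361,237), with lobe 3 pointing up-left. The marker is at (312,298) and the cup at (212,237). I'll go above the stop with the fingers shut.

```bash
cat >> h.py <<'E'
def go(p,ang=None,o=None):
    o=o or get_obs(); R=rot(o); d=R.T@(np.array(p,float)-np.array(o["ee_pos"]))/10
    a=np.degrees(np.arctan2(R[1,0],R[0,0]))
    print("shift cm",np.round(d,2),"tool x at",round(a,1),"turn",None if ang is None else round((a-ang+180)%360-180,1))
E
python3 - <<'E'
from h import *
go([470,-40,220],-4); go([372,-320,220],10)
E
```

```text
shift cm [ 42.02 -43.57   0.25] tool x at 22.2 turn 26.2
shift cm [ 22.38 -21.33   0.26] tool x at 22.2 turn 12.2
```

```bash
python3 -m inch '[{"xyz":[2.5,-2.5,0],"turn":3,"hand":1},{"xyz":[5.2,-5.2,0],"turn":6,"hand":1},{"xyz":[7.9,-7.9,0],"turn":9,"hand":1},{"xyz":[10.6,-10.6,0],"turn":12,"hand":1},{"xyz":[13.3,-13.3,0],"turn":15,"hand":1},{"xyz":[16,-16,0],"turn":18,"hand":1},{"xyz":[18.7,-18.8,0],"turn":21,"hand":1},{"xyz":[21.4,-21.6,0],"turn":24,"hand":1},{"xyz":[24,-24.4,0],"turn":26,"hand":1},{"xyz":[26.5,-27,0],"turn":26,"hand":1}]' 10
python3 -c "
from h import *
go([470,-40,220],-4)"
```

```text
clock: 1.73
ee_pos: [389.3, -249.8, 222.9]
eef_rot: [0.0, 0.999, -0.034, 0.0]
ft_force: [1.0, -0.4, 0.9]
finger_gap: 0.326
grip_force: 0.0
shift cm [  6.63 -21.48   0.28] tool x at -3.9 turn 0.1
```

```bash
python3 -m inch '[{"xyz":[1,-3,0],"turn":0,"hand":1},{"xyz":[2,-6,0],"turn":0,"hand":1},{"xyz":[3,-9,0],"turn":0,"hand":1},{"xyz":[4,-12,0],"turn":0,"hand":1},{"xyz":[5,-15,0],"turn":0,"hand":1},{"xyz":[6,-18,0],"turn":0,"hand":1},{"xyz":[6.6,-21,0],"turn":0,"hand":1},{"xyz":[6.6,-21,0],"turn":0,"hand":1},{"xyz":[6.6,-21,0],"turn":0,"hand":1}]'
python3 - <<'E'
from h import *
np.set_printoptions(precision=1,suppress=True)
o=get_obs(); print(o["ft_force"],o["finger_gap"])
im,d=get_image("wrist"); save("w1",im)
for l in ["estop_top","estop_lobe1","reset_button_top","start_button_top"]:
    print(l,[(round(r["score"],2),toW("wrist",r["at"],o)) for r in tip_of("wrist",l)[:3]])
K=np.array(calibration("wrist")["K"])
hsv=cv2.cvtColor(im,cv2.COLOR_RGB2HSV); m=((hsv[...,0]<8)|(hsv[...,0]>172))&(hsv[...,1]>120)&(d>0)
v,u=np.nonzero(m); z=d[v,u]; P=np.stack([(u-K[0,2])*z/K[0,0],(v-K[1,2])*z/K[1,1],z],1)
W=np.array([toW("wrist",p,o) for p in P[::5]]); W=W[(W[:,2]>105)&(W[:,2]<140)]
print(len(W),W.min(0),W.max(0),np.percentile(W[:,2],[50,90]))
f=W[W[:,2]>np.percentile(W[:,2],95)-1.5]; print("flat top",f.mean(0))
c=np.array(f.mean(0)[:2]); r=W[:,:2]-c; R=np.hypot(*r.T); A=np.degrees(np.arctan2(r[:,1],r[:,0]))%360
for a in range(0,360,10):
    s=R[(A>=a)&(A<a+10)]; print(a+5,np.round(s.max() if len(s) else 0),end="; ")
E
```

```text
clock: 2.48
ee_pos: [469.0, -44.9, 222.8]
eef_rot: [0.0, 1.0, -0.031, 0.0]
ft_force: [-0.0, -1.5, 0.3]
finger_gap: 0.008
grip_force: 0.0
[-0.  -1.5  0.3] 0.008484681611186555
estop_top [(0.6, array([502.1, -16.2, 130.8]))]
estop_lobe1 [(0.98, array([501.8,  30.2, 123.1])), (0.93, array([535.2, -34.5, 118.5])), (0.56, array([462.5, -32.3, 122.6]))]
reset_button_top [(0.95, array([ 517.1, -192.6,  111. ]))]
start_button_top [(0.64, array([ 510.4, -129. ,  104.3]))]
1078 [463.5 -41.3 118.8] [537.5  27.6 134.1] [131.2 132.4]
flat top [501.8 -14.6 131.9]
5 24.0; 15 24.0; 25 24.0; 35 25.0; 45 25.0; 55 25.0; 65 30.0; 75 40.0; 85 42.0; 95 42.0; 105 37.0; 115 25.0; 125 25.0; 135 26.0; 145 25.0; 155 27.0; 165 26.0; 175 27.0; 185 29.0; 195 40.0; 205 42.0; 215 40.0; 225 34.0; 235 25.0; 245 24.0; 255 25.0; 265 24.0; 275 25.0; 285 25.0; 295 24.0; 305 28.0; 315 40.0; 325 41.0; 335 40.0; 345 31.0; 355 25.0;
```

View pics/w1.png

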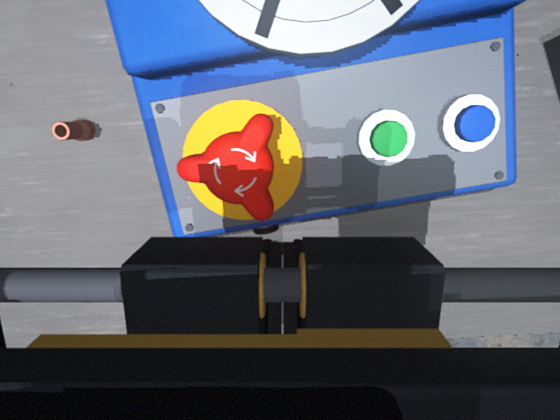

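The wrist view shows the stop at (235,167) with its lobes at about 88, 207 and 327 degrees in world axes. Green is at (388,138), blue at (475,122), and the fingers are shut. I'll move over the centre of the stop.

```bash
python3 -c "
from h import *
go([501.5,-14.6,140],-2)"
```

```text
shift cm [ 3.07 -3.59  8.25] tool x at -4.0 turn -2.0
```

```bash
python3 -m inch '[{"xyz":[1,-1.2,1],"turn":-2,"hand":1},{"xyz":[2,-2.4,2.5],"turn":-2,"hand":1},{"xyz":[3.1,-3.6,4],"turn":-2,"hand":1},{"xyz":[3.1,-3.6,5.5],"turn":-2,"hand":1},{"xyz":[3.1,-3.6,6.8],"turn":-2,"hand":1},{"xyz":[3.1,-3.6,7.6],"turn":-2,"hand":1},{"xyz":[3.1,-3.6,8.1],"turn":-2,"hand":1},{"xyz":[3.1,-3.6,8.2],"turn":-2,"hand":1},{"xyz":[3.1,-3.6,8.2],"turn":-2,"hand":1}]'
```

```text
clock: 3.48
ee_pos: [502.0, -13.6, 140.7]
eef_rot: [0.0, 1.0, -0.017, 0.0]
ft_force: [-1.1, 0.4, -0.1]
finger_gap: 0.006
grip_force: 0.0
```

```bash
python3 -m inch '[{"xyz":[0,0,0.4],"turn":0,"hand":1},{"xyz":[0,0,0.8],"turn":0,"hand":1},{"xyz":[0,0,1.0],"turn":0,"hand":1},{"xyz":[0,0,1.2],"turn":0,"hand":1},{"xyz":[0,0,1.4],"turn":0,"hand":1},{"xyz":[0,0,1.5],"turn":0,"hand":1},{"xyz":[0,0,1.6],"turn":0,"hand":1},{"xyz":[0,0,1.65],"turn":0,"hand":1},{"xyz":[0,0,1.65],"turn":0,"hand":1}]'
```

```text
clock: 4.23
ee_pos: [502.3, -13.2, 124.7]
eef_rot: [0.0, 1.0, -0.016, 0.0]
ft_force: [-0.5, -0.1, 5.8]
finger_gap: 0.006
grip_force: 2.8
```

```bash
python3 -m inch '[{"xyz":[0,0,0.1],"turn":0,"hand":1},{"xyz":[0,0,0.15],"turn":0,"hand":1},{"xyz":[0,0,0.2],"turn":0,"hand":1},{"xyz":[0,0,0.25],"turn":0,"hand":1},{"xyz":[0,0,0.25],"turn":0,"hand":1}]'
```

```text
clock: 4.65
ee_pos: [502.4, -13.2, 122.9]
eef_rot: [0.0, 1.0, -0.016, 0.0]
ft_force: [-2.7, -0.4, 9.4]
finger_gap: 0.004
grip_force: 4.7
```

```bash
python3 -m inch '[{"xyz":[0,0,-0.3],"turn":0,"hand":1},{"xyz":[0,0,-1],"turn":0,"hand":1},{"xyz":[0,0,-2.5],"turn":0,"hand":1},{"xyz":[-1.5,-0.5,-4],"turn":0,"hand":1},{"xyz":[-3.5,-1.0,-5],"turn":0,"hand":1},{"xyz":[-4.5,-2,-5],"turn":0,"hand":1},{"xyz":[-4.5,-3,-5],"turn":0,"hand":1},{"xyz":[-4.5,-3,-5],"turn":0,"hand":1}]'
cat > look.py <<'E'
from h import *
np.set_printoptions(precision=1,suppress=True)
for c in ["scene","top","wrist"]:
    o=get_obs(); im,d=get_image(c); save("z"+c,im)
    K=np.array(calibration(c)["K"])
    hsv=cv2.cvtColor(im,cv2.COLOR_RGB2HSV); m=((hsv[...,0]<8)|(hsv[...,0]>172))&(hsv[...,1]>120)&(d>0)
    v,u=np.nonzero(m); z=d[v,u]; P=np.stack([(u-K[0,2])*z/K[0,0],(v-K[1,2])*z/K[1,1],z],1)
    W=np.array([toW(c,p,o) for p in P]); W=W[(W[:,2]>100)&(W[:,2]<145)&(np.hypot(W[:,0]-502,W[:,1]+14)<60)]
    r=np.hypot(W[:,0]-502,W[:,1]+14); s=W[r<15]
    L=W[(r>36)]; A=np.degrees(np.arctan2(L[:,1]+14,L[:,0]-502))%360
    print(c,"top z",np.median(s[:,2]) if len(s) else None,"lobes",[np.median(A[abs(A-a)<25])-k for a,k in((70,0),(190,120),(310,240)) if (abs(A-a)<25).any()])
E
python3 look.py; python3 -c "
from h import *
import numpy as np
c=np.array([501.8,-14.3])
go([c[0]-26,c[1]+43,101],-2)"
```

```text
clock: 5.32
ee_pos: [458.1, 20.5, 171.9]
eef_rot: [0.0, 1.0, -0.015, 0.001]
ft_force: [0.6, -0.4, -0.3]
finger_gap: 0.01
grip_force: 0.0
scene top z 126.61637989116991 lobes [np.float64(92.07873494667062), np.float64(78.46668932582313)]
top top z None lobes [np.float64(84.78768592559948)]
shift cm [ 1.71 -1.11  7.02] tool x at -1.8 turn 0.2Traceback (most recent call last):
  File "look.py", line 8, in <module>
    W=np.array([toW(c,p,o) for p in P]); W=W[(W[:,2]>100)&(W[:,2]<145)&(np.hypot(W[:,0]-502,W[:,1]+14)<60)]
                ~~~^^^^^^^
  File "h.py", line 6, in toW
    c=calibration(name); p=np.array(p,float)
ValueError: time passes only in moves, steps and waits
```

View pics/zwrist.png

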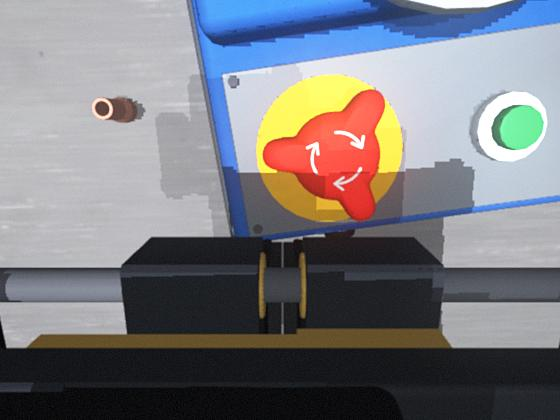

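The head sits about 6 mm lower, so it looks latched; its centre is at (333,158) px. I'll confirm with the wrist depth.

```bash
sed -i 's/^def toW/import functools\ncalibration=functools.cache(calibration)\ndef toW/' h.py; sed -i 's/\["scene","top","wrist"\]/["wrist"]/' look.py; python3 look.py
```

```text
wrist top z 125.52866083247551 lobes [np.float64(86.04214436038441), np.float64(84.12269106221686), np.float64(86.53206927855877)]
```

```bash
python3 -m inch '[{"xyz":[0.9,-0.5,0],"turn":0,"hand":1},{"xyz":[1.6,-1.1,1],"turn":0,"hand":1},{"xyz":[1.6,-1.1,2.5],"turn":0,"hand":1},{"xyz":[1.6,-1.1,4],"turn":0,"hand":1},{"xyz":[1.6,-1.1,5.3],"turn":0,"hand":1},{"xyz":[1.6,-1.1,6.3],"turn":0,"hand":1},{"xyz":[1.6,-1.1,6.8],"turn":0,"hand":1},{"xyz":[1.6,-1.1,7],"turn":0,"hand":1},{"xyz":[1.6,-1.1,7],"turn":0,"hand":1}]'
python3 - <<'E'
from h import *
c=np.array([501.8,-14.3]); o=get_obs(); R=rot(o); p=np.array(o["ee_pos"])
p1=p+np.array([9,0,0])
for a in range(0,41,5):
    t=-np.radians(a); d=p1[:2]-c
    q=c+[d[0]*np.cos(t)-d[1]*np.sin(t),d[0]*np.sin(t)+d[1]*np.cos(t)]
    print(a,np.round(R.T@(np.append(q,p[2])-p)/10,2))
E
```

```text
clock: 6.27
ee_pos: [474.3, 28.8, 101.3]
eef_rot: [-0.0, 1.0, -0.016, -0.0]
ft_force: [0.6, -0.3, 0.2]
finger_gap: 0.007
grip_force: 0.0
0 [ 0.9  -0.03 -0.  ]
5 [ 1.28 -0.19 -0.  ]
10 [ 1.67 -0.31 -0.  ]
15 [ 2.07 -0.4  -0.  ]
20 [ 2.47 -0.45 -0.  ]
25 [ 2.88 -0.47 -0.  ]
30 [ 3.29 -0.45 -0.  ]
35 [ 3.69 -0.4  -0.  ]
40 [ 4.09 -0.31 -0.  ]
```

```bash
python3 -m inch '[{"xyz":[0.5,0,0],"turn":0,"hand":1},{"xyz":[0.9,-0.05,0],"turn":0,"hand":1},{"xyz":[1.1,-0.1,0],"turn":2.5,"hand":1},{"xyz":[1.3,-0.2,0],"turn":5,"hand":1},{"xyz":[1.5,-0.25,0],"turn":7.5,"hand":1},{"xyz":[1.7,-0.3,0],"turn":10,"hand":1},{"xyz":[1.9,-0.35,0],"turn":12.5,"hand":1},{"xyz":[2.1,-0.4,0],"turn":15,"hand":1},{"xyz":[2.1,-0.4,0],"turn":15,"hand":1}]'; python3 look.py
```

```text
clock: 7.02
ee_pos: [496.0, 32.3, 102.1]
eef_rot: [-0.0, 0.989, -0.147, 0.0]
ft_force: [-1.5, 0.1, 0.6]
finger_gap: 0.004
grip_force: 0.7
wrist top z 126.05687935641494 lobes [np.float64(67.83532109456628), np.float64(73.5764939497908)]
```

```bash
python3 -m inch '[{"xyz":[0.2,-0.07,0],"turn":2.5,"hand":1},{"xyz":[0.4,-0.14,0],"turn":5,"hand":1},{"xyz":[0.6,-0.2,0],"turn":7.5,"hand":1},{"xyz":[0.8,-0.25,0],"turn":10,"hand":1},{"xyz":[0.95,-0.3,0],"turn":12,"hand":1},{"xyz":[0.95,-0.3,0],"turn":12,"hand":1}]'; python3 look.py
```

```text
clock: 7.57
ee_pos: [505.6, 32.5, 101.7]
eef_rot: [-0.0, 0.969, -0.249, -0.0]
ft_force: [-2.3, -0.1, 0.9]
finger_gap: 0.003
grip_force: 0.8
wrist top z 131.73782755052824 lobes [np.float64(56.067536757107995), np.float64(67.05638020646944), np.float64(62.508848481522136)]
```

View pics/zwrist.png

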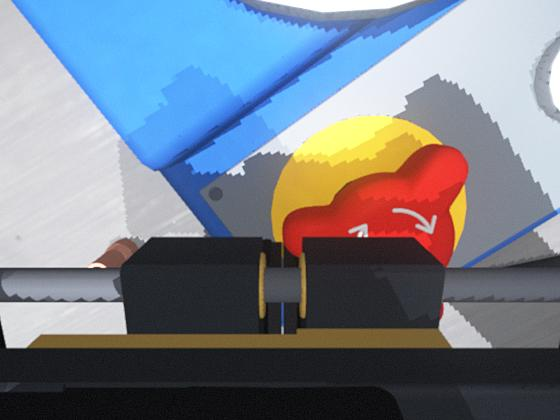

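The head has popped back up: its top is at z 131.7 again, with the lobes turned about 25° (tip at (440,165) px). I'll back off, rise, and look again.

```bash
python3 -m inch '[{"xyz":[-0.5,0.15,0],"turn":-5,"hand":1},{"xyz":[-1.0,0.3,0],"turn":-10,"hand":1},{"xyz":[-1.6,0.5,0],"turn":-15,"hand":1},{"xyz":[-2.2,0.75,0],"turn":-20,"hand":1},{"xyz":[-2.9,1.0,0],"turn":-25,"hand":1},{"xyz":[-3.4,1.2,0],"turn":-25,"hand":1},{"xyz":[-3.5,1.2,-1.5],"turn":-25,"hand":1},{"xyz":[-3.5,1.2,-4],"turn":-25,"hand":1},{"xyz":[-3.5,1.2,-7],"turn":-25,"hand":1},{"xyz":[-3.5,1.2,-7],"turn":-25,"hand":1}]'; python3 look.py; python3 -c "
from h import *
go([485,-170,172],-2)"
```

```text
clock: 8.45
ee_pos: [472.8, 39.0, 177.1]
eef_rot: [0.0, 0.999, -0.034, 0.005]
ft_force: [1.7, 0.5, 0.9]
finger_gap: 0.003
grip_force: 0.0
wrist top z 131.69143578718354 lobes [np.float64(84.58352013648708), np.float64(85.23499227556866), np.float64(87.43135630556617)]
shift cm [ 2.76 20.74  0.31] tool x at -3.9 turn -1.9
```

```bash
python3 -m inch '[{"xyz":[0.3,2,0],"turn":0,"hand":1},{"xyz":[0.6,5,0],"turn":0,"hand":1},{"xyz":[1,8,0],"turn":0,"hand":1},{"xyz":[1.4,11,0],"turn":0,"hand":1},{"xyz":[1.8,14,0],"turn":0,"hand":1},{"xyz":[2.2,17,0],"turn":0,"hand":1},{"xyz":[2.5,19.5,0],"turn":0,"hand":1},{"xyz":[2.5,20.7,0],"turn":0,"hand":1},{"xyz":[2.5,20.7,0],"turn":0,"hand":1}]'
python3 - <<'E'
from h import *
np.set_printoptions(precision=1,suppress=True)
o=get_obs(); im,d=get_image("wrist"); save("w5",im); K=np.array(calibration("wrist")["K"])
hsv=cv2.cvtColor(im,cv2.COLOR_RGB2HSV)
m=(hsv[...,1]>100)&(hsv[...,2]>60)&(d>0)&(hsv[...,0]>100)&(hsv[...,0]<130)
v,u=np.nonzero(m); z=d[v,u]; P=np.stack([(u-K[0,2])*z/K[0,0],(v-K[1,2])*z/K[1,1],z],1)
W=np.array([toW("wrist",p,o) for p in P]); k=(np.hypot(W[:,0]-524,W[:,1]+193)<24)&(abs(W[:,2]-107)<6); W=W[k]
print(len(W),W.min(0),W.max(0),np.median(W,0),u[k].mean(),v[k].mean())
b=np.append((W.min(0)+W.max(0))[:2]/2,115); print(b); go(b,-4,o)
print(tip_of("wrist","reset_button_top")[:1])
E
```

```text
clock: 9.25
ee_pos: [479.0, -172.5, 170.5]
eef_rot: [0.0, 0.999, -0.036, -0.001]
ft_force: [-0.3, -0.2, -0.8]
finger_gap: 0.004
grip_force: 0.0
1452 [ 507.5 -204.8  101.6] [ 534.6 -178.8  109.9] [ 521.5 -191.8  107.5] 309.44903581267215 153.89118457300276
[ 521.1 -191.8  115. ]
shift cm [4.3 1.6 5.5] tool x at -4.2 turn -0.2
[{'at': [15.7, -30.6, 219.5], 'score': 0.76}]
```

View pics/w5.png

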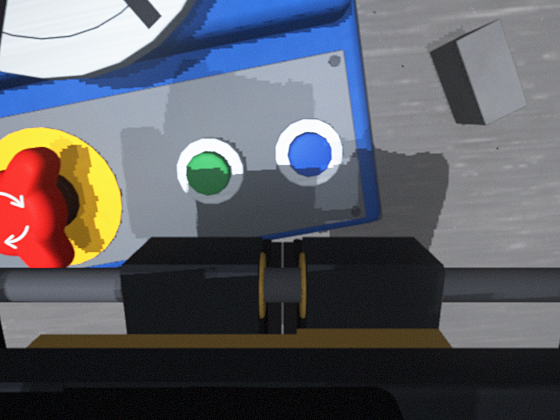

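The blue button is at (309,154) px, about (522, -192) mm, with green well clear at (209,172). I'll go above it and press.

```bash
python3 -m inch '[{"xyz":[1.5,0.6,0],"turn":0,"hand":1},{"xyz":[3,1.2,1],"turn":0,"hand":1},{"xyz":[4.35,1.6,2.5],"turn":0,"hand":1},{"xyz":[4.35,1.6,4],"turn":0,"hand":1},{"xyz":[4.35,1.6,5],"turn":0,"hand":1},{"xyz":[4.35,1.6,5.5],"turn":0,"hand":1},{"xyz":[4.35,1.6,5.7],"turn":0,"hand":1},{"xyz":[4.35,1.6,5.7],"turn":0,"hand":1}]'
python3 -m inch '[{"xyz":[0,0,0.3],"turn":0,"hand":1},{"xyz":[0,0,0.5],"turn":0,"hand":1},{"xyz":[0,0,0.7],"turn":0,"hand":1},{"xyz":[0,0,0.9],"turn":0,"hand":1},{"xyz":[0,0,1.05],"turn":0,"hand":1},{"xyz":[0,0,1.2],"turn":0,"hand":1},{"xyz":[0,0,1.2],"turn":0,"hand":1}]'
```

```text
clock: 10.02
ee_pos: [522.2, -187.4, 114.6]
eef_rot: [-0.0, 0.999, -0.033, -0.0]
ft_force: [0.3, 0.7, -0.8]
finger_gap: 0.008
grip_force: 0.0
clock: 10.6
ee_pos: [522.6, -188.6, 102.8]
eef_rot: [0.0, 0.999, -0.034, 0.0]
ft_force: [-1.4, 0.2, 3.4]
finger_gap: 0.005
grip_force: 2.0
```

```bash
python3 -m inch '[{"xyz":[0,0,0.1],"turn":0,"hand":1},{"xyz":[0,0,0.2],"turn":0,"hand":1},{"xyz":[0,0,0.3],"turn":0,"hand":1},{"xyz":[0,0,0.4],"turn":0,"hand":1},{"xyz":[0,0,0.4],"turn":0,"hand":1}]'
```

```text
clock: 11.02
ee_pos: [522.7, -188.5, 101.2]
eef_rot: [0.001, 0.999, -0.033, 0.0]
ft_force: [-6.0, 3.6, 18.2]
finger_gap: 0.008
grip_force: 9.0
```

The button bottomed out: the force rose to 18 N at 6 mm of travel. Releasing and retreating.

```bash
python3 -m inch '[{"xyz":[0,0,-0.4],"turn":0,"hand":1},{"xyz":[0,0,-1.2],"turn":0,"hand":1},{"xyz":[0,0,-3],"turn":0,"hand":1},{"xyz":[-1,0,-5.5],"turn":0,"hand":1},{"xyz":[-2.5,0,-8],"turn":0,"hand":1},{"xyz":[-4,0,-9],"turn":0,"hand":1},{"xyz":[-4,0,-9],"turn":0,"hand":1},{"xyz":[-4,0,-9],"turn":0,"hand":1}]'
sed -i 's/\["wrist"\]/["wrist","scene"]/' look.py; python3 look.py
```

```text
clock: 11.68
ee_pos: [482.4, -186.1, 188.8]
eef_rot: [0.001, 0.999, -0.034, 0.0]
ft_force: [0.1, 0.1, -0.7]
finger_gap: 0.009
grip_force: 0.0
wrist top z 131.7005850059315 lobes [np.float64(89.97455988647243), np.float64(80.02109254888785)]
scene top z 132.03824447910384 lobes [np.float64(92.38881991224632), np.float64(76.28929021440695)]
```

View pics/zscene.png

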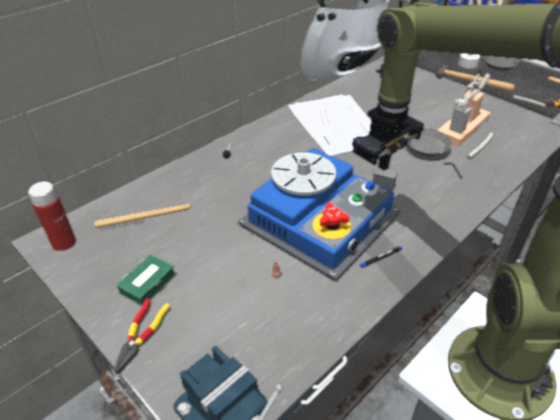

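The scene view shows the stop up at (332,217) px, the cup at (276,269), marker at (381,256) and bush at (303,165) all undisturbed, and the hand clear.

```bash
python3 -c "
from plant import *
print(sign_off())"
```

```text
the job is handed in; nothing more can be done
None
```

The emergency-stop check is done and handed in at about 12 s: the red stop latched with the hand off it, popped up when its lobe was pushed clockwise, and the blue reset was pressed fully in and released, with the green start button and the loose items left alone.

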